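# Clip the snap hook onto the bench ring

### The job

Park the loose snap hook safely on the bench: pick it up by its grip and push its sprung gate against one upright leg of the closed U-shaped ring until the leg is inside the hook and the gate has snapped fully shut behind it. Use the closed ring, not the single open stud on the other plate. Then let go and leave the hook lying flat there, clipped to the ring.

Things in the scene. Friction and masses are not known exactly. Their poses are not given: they have to be found in the camera images.
- snap_hook: Steel snap hook lying flat, 201x90 mm, 0.35 kg. Origin under the middle of its black grip (x -36..30, 24 wide in y, 28 high; take it here from above); x forward out of the mouth, z up. Arms 16 thick (z 0..16); bay free x 45..108, y -24..34; mouth at x 108..132, y -18..18. Push it along its x with the leg near y 0 (10 off is fine), underside 8 to 40 above the bench, till the leg is at x 53..58.
- gate (a joint): Sprung gate across the hook's mouth, a 9 mm bar 53 mm long, 8 mm above the underside; hinge at x 113, y 30 mm of the hook, tip behind the nose at y -18. 0 rad = shut, to 1.45 as the leg pushes it inward (1 to 5 N); it cannot swing outward. It snaps shut once the leg's centre is at about x = 70 mm of the hook (x = 62 if the leg is 10 mm to the +y side).
- leg_a (a point): Point 30 mm above the bench on the axis of one leg of the closed ring: a fixed 10 mm steel bar bent as an upside-down U, 100 mm wide, 75 high (65 inside), legs 90 apart, on a plate 136x44x5 mm. Site axes: y from leg_b to leg_a, x square to the ring, away from the robot (within 20 degrees of world x), z up. Either leg will do, approached from the robot's side.
- leg_b (a point): The same point, 30 mm above the bench, on the ring's other leg, 90 mm from leg_a. Same axes.
- stud: Fixed bystander, not to be used: a plate like the ring's (136 mm along y, 44 along x, 5 thick) with one upright 10 mm stud in its middle, 75 mm high with a 20 mm mushroom head. Origin under the middle of the plate, z up. Ring and stud stand side by side, either one on the left.
Things that resemble listed ones, but are neither listed nor needed, are in the scene too. What is shaped like the snap_hook but pink is not meant.

How it is judged:
By the outcome, as a careful person would: the job done as asked, in the order asked, and still so for the second after the job is handed in, with the robot touching nothing.
It also fails if it takes over 43 s, if anything falls off the work surface, if the arm or the gripper's body presses on something with over 40 N, if the wrist force passes 120 N, or if a joint passes its speed limit or range.

### The arm

A 6-joint arm with a two-finger parallel gripper is mounted at the origin on a cart in front of the work surface, level with it; the furniture and walls round the work are solid. World frame = base frame: x ahead of the robot, y to its left, z up, the work surface at z = 0. Lengths are in mm, angles in rad, forces in N, time in s.
With the tool pointing down it reaches from about 350 to 975 mm from the base axis. Payload 17.4 kg.
Tool frame: the origin (TCP) lies between the finger pads; the fingertips stand 14 mm ahead of it and the grasp point (between the pads) lies 5 mm behind it; z points along the fingers, y is the direction in which the jaws open and shut (so a half turn about z gives the same grasp; the last joint's range is limited). The gripper opens to 85 mm and grips with 20 to 120 N. Pads are 22 mm wide; open, the fingers measure 114 mm over their backs; the gripper's body (76 mm by 85 mm) begins 54 mm behind the grasp point. The pads swing forward as they close: fully open they stand 13 mm farther back than shut.
Start: joints at [1.275, 0.116, 1.442, -0, 1.584, -0.038], TCP at [172.102, 652.697, 245.303] pointing down, gripper open.
Joint ranges: [-2.83, 2.83], [-0.83, 2.19], [0.07, 2.5], [-1.14, 4.28], [0.01, 3], [-2.97, 2.97]. Speed limits (rad/s): [1.89, 1.89, 2.22, 3.14, 3.14, 3.14].

### API

Orientations are given as a 3x3 rotation matrix whose columns are the frame's x, y, z axes.
In Python, from bench import r gives the robot as it stands.
- The arm moves only by the tool arm_command, never from a script. Its argument "plan" is a list of rows, each an object with "linear": the shift along the tool's x, y, z in m, a list of three; "twist": the turn about the tool's z in rad. In form: [{"linear": [x, y, z], "twist": twist}, ...]. A call has 1 to 8 rows; each row shifts and turns the commanded pose from where the row before left it, along the tool's axes as they then stand; what a row does not reach is not made up. A row lasts 1/8 s, in which the tool goes at most 62.5 mm and 10.7 degrees, less where a joint would pass 70% of its speed; a pose out of reach is approached as far as the arm can. A call with a gripper value outside its range is refused whole. "gripper" is the finger opening in m, from 0 to 0.0854, set as the call begins (left out, the last holds). The fingers move at their own pace and stop on an object; "force" is the grip in N (left out, the last holds). Time passes only in rows, so rows that do not move let the fingers close. It gives the time, the measured TCP pose, the force and the opening at its end, in the units of the state.
- r.sense(): the state, without advancing time (a new reading comes with each control period).
- r.read_camera(name): name is "scene" or "top" or "wrist"; returns a dict with "frame" (480x640x3 uint8, blue, green, red), "camera_matrix" (3x3 intrinsics, pixels), "k1" (the pictures are not rectified: a ray, as slopes to the right and down, at radius r is drawn at 1 + k1 r^2 times it, then the intrinsics apply), "camera_from_world" (4x4, takes a point from world to camera coordinates). Camera axes: x right, y up, looking along -z (the intrinsics and any distortion apply to the point x, -y, -z); pixel columns grow to the right and rows downward; lengths in mm; the calibration is good to about 2 mm. A picture is of the moment at which its call begins. There is no depth.
- r.sign_off(): hands the job in, once; it reports no verdict.
The state is a dict: "clock": time; "joint_pos": joint angles; "qvel": joint speeds; "joint_efforts": joint torques, N m; "tool_pos": TCP position; "eef_rot": TCP orientation; "wrist_force": force on the tool from outside, world axes, zero at the start; "wrist_torque": the same for the moment, N m; "finger_gap": opening from 0.0 (shut) to 1.0 (fully open).
Only numpy, scipy, OpenCV 4.12 (cv2) and the standard library are available. Lean on these libraries where they do the work, as an engineer would, in place of code of your own. Each camera call takes 0.05 s, during which the arm holds its last target. There are 200 camera calls.

## Working session

There is one attempt and no reset: what is moved stays moved. The work goes in short steps, Python scripts to look and compute and a tool call to move; the robot and the scene stay as the last step left them, time stands still between calls to the robot, and variables do not carry over. Pictures are saved under pics/ and viewed, about 8 in all and at most 12, crops included, and the job is handed in when it is done.

Besides the shell and the picture viewer there is one more tool, called after "Emit:" as name(argument=value, ...) on one line, values as JSON. arm_command: Moves the arm, as the interface text tells. Its arguments: {"type":"object","properties":{"plan":{"type":"array","items":{"type":"object","properties":{"linear":{"type":"array","items":{"type":"number"}},"twist":{"type":"number"}}}},"gripper":{"type":"number"},"force":{"type":"number"}},"required":["plan"]}

```bash
ls; mkdir -p pics
cat > h.py <<'E'
import numpy as np, cv2
from bench import r
def px2ray(c,u,v):
    K=np.array(c["camera_matrix"]);T=np.array(c["camera_from_world"])
    d=np.array([(u-K[0,2])/K[0,0],(v-K[1,2])/K[1,1]]);s=d.copy()
    for _ in range(20): s=d/(1+c["k1"]*(s@s))
    R=T[:3,:3];o=-R.T@T[:3,3];return o,R.T@np.array([s[0],-s[1],-1.])
def onplane(c,u,v,z):
    o,d=px2ray(c,u,v);return o+d*(z-o[2])/d[2]
def proj(c,p):
    K=np.array(c["camera_matrix"]);T=np.array(c["camera_from_world"])
    q=T[:3,:3]@np.array(p,float)+T[:3,3];s=np.array([q[0],-q[1]])/-q[2]
    s=s*(1+c["k1"]*(s@s));return K[0,0]*s[0]+K[0,2],K[1,1]*s[1]+K[1,2]
E
python3 - <<'E'
from h import *
import pickle
for n in ["scene","top","wrist"]:
    c=r.read_camera(n);cv2.imwrite(f"pics/{n}0.png",c["frame"]);pickle.dump(c,open(f"{n}0.pkl","wb"))
    T=np.array(c["camera_from_world"]);print(n,(-T[:3,:3].T@T[:3,3]).round(),c["k1"])
s=r.sense();print(s)
E
```

```text
pics
scene [ -93. -524.  949.] -0.03937660955811441
top [ 298.  -62. 1360.] -0.0654562235588701
wrist [ 93. 675. 372.] -0.09903127449288754
{'clock': 0.15, 'joint_pos': array([ 1.27517487e+00,  1.16370533e-01,  1.44209496e+00, -3.84843283e-05,
        1.58399925e+00, -3.77918654e-02]), 'qvel': array([-0.00015489, -0.00031509, -0.0003837 , -0.00071034, -0.00111632,
       -0.00169835]), 'joint_efforts': array([ 8.50356682e-04, -7.32513499e+01, -6.32845116e+01, -3.56196480e-06,
        4.99261820e-03, -4.61767371e-07]), 'tool_pos': array([172.08960509, 652.56270201, 244.74577525]), 'eef_rot': array([[-9.66945546e-01,  2.54982870e-01, -2.17258553e-04],
       [ 2.54982962e-01,  9.66945176e-01, -8.45472152e-04],
       [-5.50380504e-06, -8.72922761e-04, -9.99999619e-01]]), 'wrist_force': array([-0.24520554, -0.40126113, -0.86900652]), 'wrist_torque': array([ 0.02040274,  0.02488559, -0.02591036]), 'finger_gap': 0.9971831906957529}
```

View pics/top0.png

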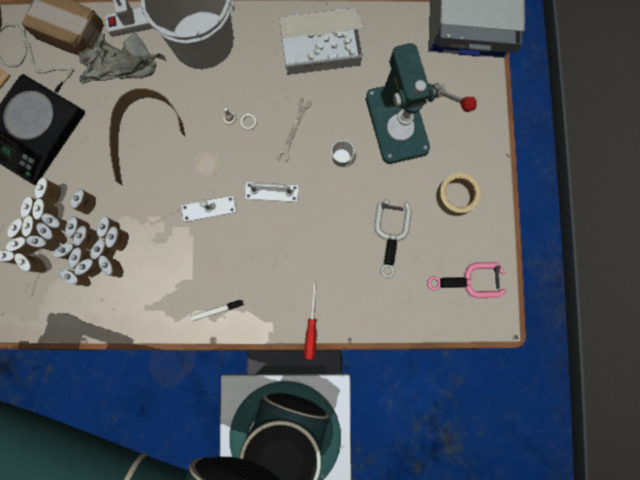

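View pics/scene0.png

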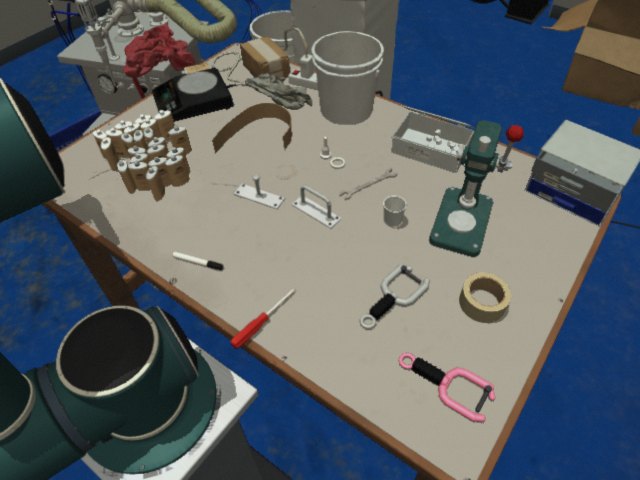

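Top view: the steel hook is at (392,235), with its black grip at (390,252) and mouth upward. The pink hook at (470,280) is the decoy. The closed ring is at (272,191) and the single stud at (208,207) is not to be used. I choose the grey hook and the ring, and check both in a close crop.

Run:
```python
from h import *
import pickle
c=pickle.load(open("top0.pkl","rb"));f=c["frame"]
a=cv2.resize(f[190:290,360:430],None,fx=5.5,fy=5.5,interpolation=cv2.INTER_CUBIC)
b=cv2.resize(f[170:220,240:310],None,fx=5.5,fy=5.5,interpolation=cv2.INTER_CUBIC)
b=cv2.copyMakeBorder(b,0,a.shape[0]-b.shape[0],0,0,cv2.BORDER_CONSTANT)
cv2.imwrite("pics/crop1.png",np.hstack([a,b]))
g=f[190:290,360:430].max(2);m=((g<60)*255).astype(np.uint8)
n,l,st,ce=cv2.connectedComponentsWithStats(m)
for i in range(1,n):
    if st[i,4]>30:
        print(st[i],ce[i]+[360,190]);pts=np.argwhere(l==i)[:,::-1]+[360,190]
        rc=cv2.minAreaRect(pts.astype(np.float32));print(rc)
        for q in [rc[0],*cv2.boxPoints(rc)]:print(onplane(c,*q,20).round(1))
for u,v in [(388,271),(393,203)]:print(onplane(c,u,v,8).round(1))
for u,v in [(252,186),(291,186),(247,193),(298,193)]:print(onplane(c,u,v,75).round(1),onplane(c,u,v,5).round(1))
```

```text
[ 25  49  12  26 230] [390.17391304 251.56086957]
((390.1299743652344, 251.58999633789062), (9.192388534545898, 24.890159606933594), 8.130102157592773)
[ 451.8 -262.7   20. ]
[ 422.4 -246.3   20. ]
[ 484.7 -256.4   20. ]
[ 481.4 -279.3   20. ]
[ 419.1 -269.1   20. ]
[ 403.9 -258.1    8. ]
[ 578.7 -274.7    8. ]
[607.   79.9  75. ] [623.9  87.7   5. ]
[607.  -15.3  75. ] [623.8 -12.7   5. ]
[589.6  91.8  75. ] [605.5 100.2   5. ]
[589.5 -32.4  75. ] [605.4 -30.8   5. ]
```

View pics/crop1.png

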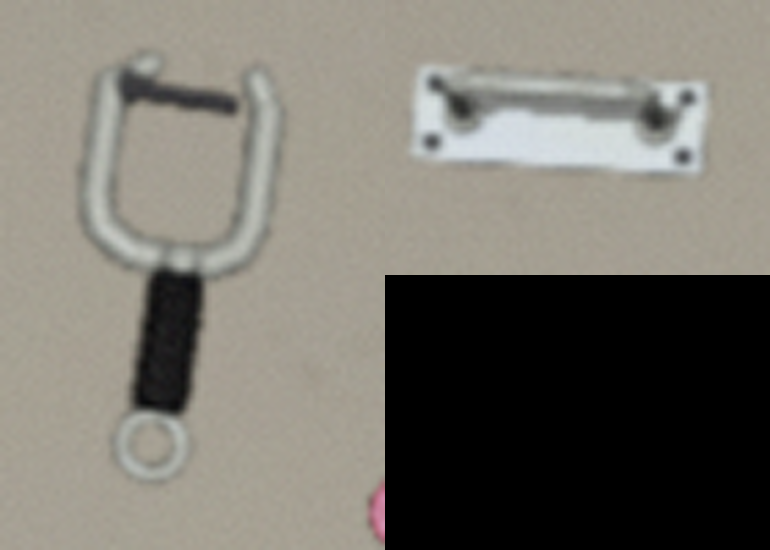

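The crop confirms a grey steel hook, mouth away from the robot and gate at the front, and a closed ring with two legs joined by a top bar. I'll use leg_b, the right-hand leg. Now travelling over the hook.

Emit:
arm_command(plan=[{"linear":[-0.038,-0.042,0]},{"linear":[-0.038,-0.042,0]},{"linear":[-0.038,-0.042,0]},{"linear":[-0.038,-0.042,0]},{"linear":[-0.038,-0.042,0]},{"linear":[-0.038,-0.042,0]},{"linear":[-0.038,-0.042,0]},{"linear":[-0.038,-0.042,0]}], gripper=0.075)

```text
schema error: expected keys linear, twist
```

```bash
cat > d.py <<'E'
import sys
from h import *
# usage: d.py x y z yaw  -> remaining tool-frame move; yaw: tool y axis = (-sin yaw, cos yaw)
x,y,z,yaw=map(float,sys.argv[1:]);s=r.sense();R=s["eef_rot"];p=s["tool_pos"]
cur=np.arctan2(-R[0,1],R[1,1])
print("t",s["clock"],"p",p.round(1),"yaw",cur.round(4),"gap",s["finger_gap"].round(3),"F",s["wrist_force"].round(1))
print("tool lin",(R.T@(np.array([x,y,z])-p)).round(1),"twist",-(yaw-cur).round(4))
E
python3 d.py 452 -263 150 -0.145
```

```text
Traceback (most recent call last):
  File "d.py", line 6, in <module>
    print("t",s["clock"],"p",p.round(1),"yaw",cur.round(4),"gap",s["finger_gap"].round(3),"F",s["wrist_force"].round(1))
                                                                 ^^^^^^^^^^^^^^^^^^^^^
AttributeError: 'float' object has no attribute 'round'
```

Emit:
arm_command(plan=[{"linear":[-0.038,-0.042,0],"twist":0},{"linear":[-0.038,-0.042,0],"twist":0},{"linear":[-0.038,-0.042,0],"twist":0},{"linear":[-0.038,-0.042,0],"twist":0},{"linear":[-0.038,-0.042,0],"twist":0},{"linear":[-0.038,-0.042,0],"twist":0},{"linear":[-0.038,-0.042,0],"twist":0},{"linear":[-0.038,-0.042,0],"twist":0}], gripper=0.075)

```text
clock: 1.15
tool_pos: [380.8, 248.6, 245.3]
eef_rot: [[-0.967, 0.255, 0.0], [0.255, 0.967, 0.0], [-0.0, 0.0, -1.0]]
wrist_force: [1.5, 0.1, 0.9]
finger_gap: 0.88
```

```bash
sed -i 's/s\["finger_gap"\].round(3)/round(s["finger_gap"],3)/' d.py; python3 d.py 440 -263 200 -0.145
```

```text
t 1.15 p [380.8 248.6 245.3] yaw -0.2575 gap 0.88 F [1.5 0.1 0.9]
tool lin [-187.6 -479.6   45.3] twist -0.1125
```

Emit:
arm_command(plan=[{"linear":[-0.022,-0.056,0.005],"twist":-0.014},{"linear":[-0.022,-0.056,0.005],"twist":-0.014},{"linear":[-0.022,-0.056,0.005],"twist":-0.014},{"linear":[-0.022,-0.056,0.005],"twist":-0.014},{"linear":[-0.022,-0.056,0.005],"twist":-0.014},{"linear":[-0.022,-0.056,0.005],"twist":-0.014},{"linear":[-0.022,-0.056,0.005],"twist":-0.014},{"linear":[-0.022,-0.056,0.005],"twist":-0.014}])

```text
clock: 2.15
tool_pos: [459.6, -226.4, 205.2]
eef_rot: [[-0.989, 0.145, 0.0], [0.145, 0.989, -0.0], [-0.0, -0.0, -1.0]]
wrist_force: [1.1, 0.0, 0.9]
finger_gap: 0.878
```

```bash
python3 d.py 452 -263 120 -0.145
python3 - <<'E'
from h import *
import pickle
c=r.read_camera("wrist");cv2.imwrite("pics/w1.png",c["frame"]);pickle.dump(c,open("w1.pkl","wb"))
E
```

```text
t 2.15 p [ 459.6 -226.4  205.2] yaw -0.1458 gap 0.878 F [1.1 0.  0.9]
tool lin [  2.2 -37.3  85.2] twist -0.0008
```

View pics/w1.png

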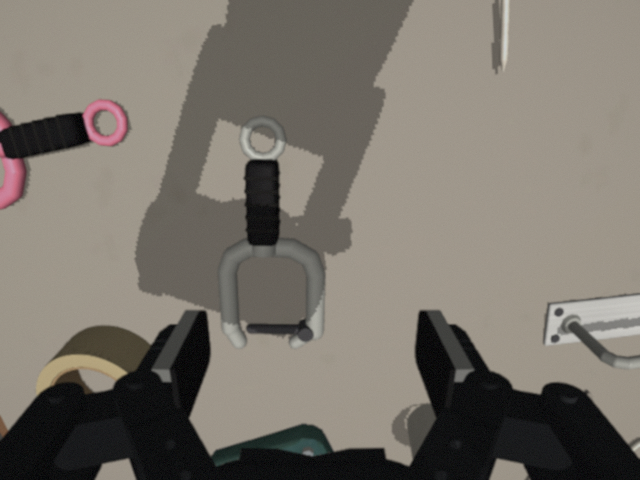

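Wrist view: the hook grip runs from (262,160) to (263,243) and lines up with the tool. The tail ring centre is (263,139). Leg_b's foot is at (570,326) on the plate at right, and the plate's near edge runs from (549,303) to (640,297).

```bash
python3 - <<'E'
from h import *
import pickle
c=pickle.load(open("w1.pkl","rb"))
m=(c["frame"].max(2)<48).astype(np.uint8);m[:150]=0;m[250:]=0;m[:,:230]=0;m[:,300:]=0
n,l,st,ce=cv2.connectedComponentsWithStats(m);i=1+st[1:,4].argmax();print(st[i],ce[i])
print("grip",onplane(c,*ce[i],20).round(1))
for q in [(262,160),(263,243)]:print(onplane(c,*q,20).round(1))
for q in [(263,139)]:print("tail",onplane(c,*q,6).round(1))
for q in [(272,333)]:print("mouth",onplane(c,*q,8).round(1))
print("legb",onplane(c,570,326,6).round(1)); print("edge",onplane(c,549,303,5).round(1),onplane(c,636,297,5).round(1))
E
python3 d.py 452 -263 120 -0.145
```

```text
[ 245  160   35   86 2679] [262.07614782 201.9320642 ]
grip [ 452.1 -262.7   20. ]
[ 420.8 -257.1   20. ]
[ 484.8 -268.    20. ]
tail [ 407.1 -255.5    6. ]
mouth [ 572.7 -277.7    8. ]
legb [609.9  -8.5   6. ]
edge [582.8 -29.9   5. ] [591.6  56.5   5. ]
t 2.2 p [ 460.  -231.3  203.7] yaw -0.147 gap 0.876 F [-2.4 -0.8 -3.5]
tool lin [  3.2 -32.4  83.7] twist -0.002
```

Emit:
arm_command(plan=[{"linear":[0.0015,-0.016,0.045],"twist":0.006},{"linear":[0.0015,-0.016,0.045],"twist":0.005},{"linear":[0,0,0.03],"twist":0},{"linear":[0,0,0],"twist":0}], gripper=0.07)

```text
clock: 2.7
tool_pos: [450.8, -254.8, 83.2]
eef_rot: [[-0.988, 0.156, -0.003], [0.156, 0.988, 0.002], [0.004, 0.002, -1.0]]
wrist_force: [1.0, 0.2, 0.7]
finger_gap: 0.822
```

```bash
python3 d.py 453 -263 17 -0.158
```

```text
t 2.7 p [ 450.8 -254.8   83.2] yaw -0.1571 gap 0.822 F [1.  0.2 0.7]
tool lin [-3.7 -7.8 66.2] twist 0.0009
```

Emit:
arm_command(plan=[{"linear":[-0.004,-0.008,0.026],"twist":0},{"linear":[0,0,0.02],"twist":0},{"linear":[0,0,0],"twist":0},{"linear":[0,0,0],"twist":0}], gripper=0.06)

```text
clock: 3.2
tool_pos: [455.0, -263.9, 40.4]
eef_rot: [[-0.988, 0.156, 0.001], [0.156, 0.988, -0.0], [-0.001, -0.0, -1.0]]
wrist_force: [0.2, 0.1, 0.9]
finger_gap: 0.707
```

```bash
python3 d.py 453 -263 17 -0.158
```

```text
t 3.2 p [ 455.  -263.9   40.4] yaw -0.1566 gap 0.707 F [0.2 0.1 0.9]
tool lin [ 2.2  0.6 23.4] twist 0.0014
```

Emit:
arm_command(plan=[{"linear":[0,0.001,0.012],"twist":0},{"linear":[0,0,0.01],"twist":0},{"linear":[0,0,0],"twist":0},{"linear":[0,0,0],"twist":0}])

```text
clock: 3.7
tool_pos: [454.9, -263.0, 17.4]
eef_rot: [[-0.988, 0.156, -0.0], [0.156, 0.988, 0.0], [0.0, 0.0, -1.0]]
wrist_force: [0.1, -0.4, 0.3]
finger_gap: 0.701
```

Emit:
arm_command(plan=[{"linear":[0,0,0],"twist":0},{"linear":[0,0,0],"twist":0},{"linear":[0,0,0],"twist":0},{"linear":[0,0,0],"twist":0},{"linear":[0,0,0],"twist":0}], gripper=0.0, force=60)

```text
clock: 4.32
tool_pos: [455.1, -263.1, 17.8]
eef_rot: [[-0.988, 0.156, 0.001], [0.156, 0.988, -0.0], [-0.001, -0.0, -1.0]]
wrist_force: [-1.2, 0.0, 6.2]
finger_gap: 0.265
```

Emit:
arm_command(plan=[{"linear":[0,0,-0.015],"twist":0},{"linear":[0,0,-0.03],"twist":0},{"linear":[0,0,-0.025],"twist":0},{"linear":[0,0,0],"twist":0}])

```text
clock: 4.82
tool_pos: [455.5, -263.4, 89.4]
eef_rot: [[-0.988, 0.156, 0.003], [0.156, 0.988, -0.002], [-0.003, -0.001, -1.0]]
wrist_force: [0.1, -0.7, -4.9]
finger_gap: 0.264
```

```bash
python3 d.py 452 5 85 -0.085
python3 - <<'E'
from h import *
c=r.read_camera("wrist");cv2.imwrite("pics/w2.png",c["frame"])
E
```

```text
t 4.825 p [ 455.5 -263.4   89.4] yaw -0.1568 gap 0.264 F [ 0.1 -0.7 -4.9]
tool lin [ 45.4 264.5   3.9] twist -0.0718
```

View pics/w2.png

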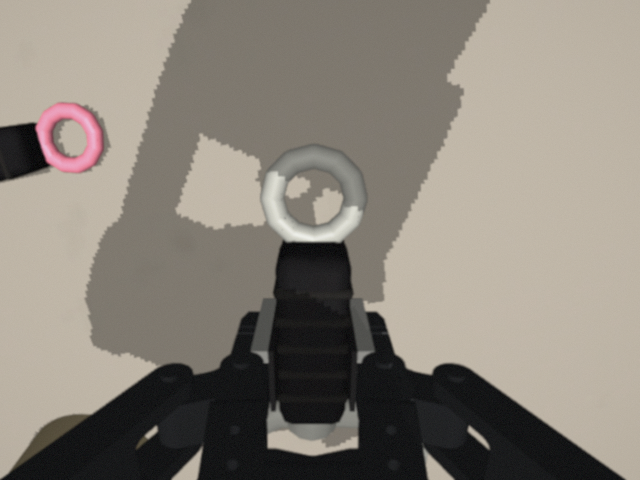

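The hook is held square between the pads, with its tail ring at (313,195), and it is off the bench. Carrying it to in front of leg_b.

Emit:
arm_command(plan=[{"linear":[0.004,0.03,0],"twist":-0.01},{"linear":[0.006,0.045,0],"twist":-0.012},{"linear":[0.006,0.05,0],"twist":-0.012},{"linear":[0.006,0.05,0],"twist":-0.012},{"linear":[0.006,0.045,0],"twist":-0.012},{"linear":[0.005,0.03,0],"twist":-0.012},{"linear":[0,0.012,0],"twist":0},{"linear":[0,0,0],"twist":0}])

```text
clock: 5.88
tool_pos: [455.0, 1.2, 86.5]
eef_rot: [[-0.996, 0.086, -0.001], [0.086, 0.996, -0.0], [0.001, -0.0, -1.0]]
wrist_force: [0.1, 0.2, -4.7]
finger_gap: 0.265
```

```bash
python3 d.py 452 5 36 -0.085
python3 - <<'E'
from h import *
import pickle
for n in ["scene","top"]:
    c=r.read_camera(n);pickle.dump(c,open(n+"1.pkl","wb"))
    u,v=map(int,proj(c,(560,-10,40)));print(n,u,v)
    f=c["frame"][v-45:v+45,u-60:u+60];cv2.imwrite(f"pics/{n}1.png",cv2.resize(f,None,fx=6.6,fy=6.6,interpolation=cv2.INTER_CUBIC))
E
```

```text
t 5.875 p [455.    1.2  86.5] yaw -0.086 gap 0.265 F [ 0.1  0.2 -4.7]
tool lin [ 3.2  3.5 50.5] twist -0.001
scene 318 220
top 289 207
```

View pics/top1.png

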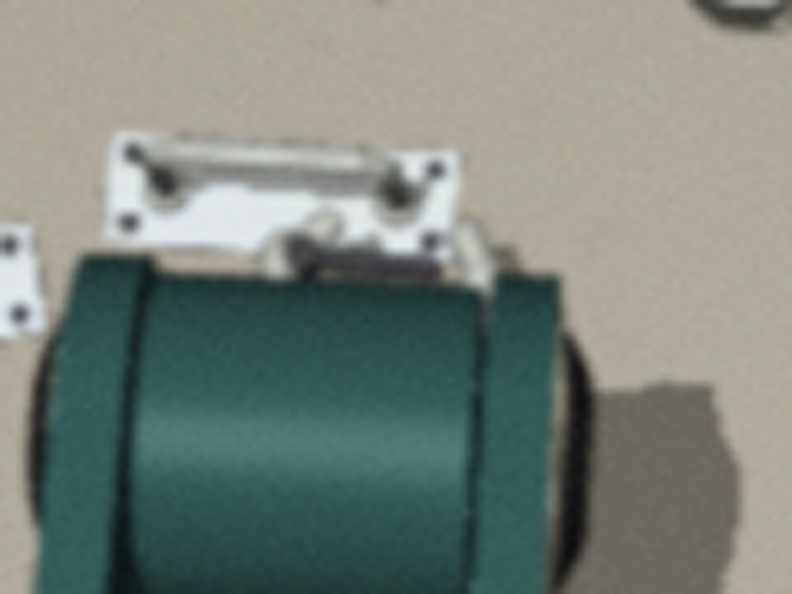

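View pics/scene1.png

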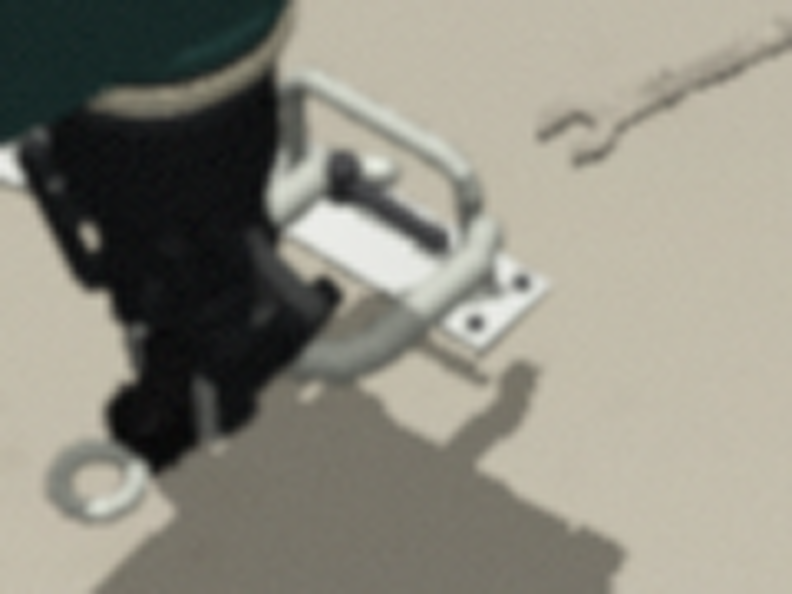

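Top crop: leg_b's foot is at (398,200) and the gate runs from its hinge at (300,258) to its tip at (440,262), just in front of the ring. The scene crop shows the hook held level, with its grip in the jaws.

Run:
```python
from h import *
import pickle
c=pickle.load(open("top1.pkl","rb"))
P=lambda x,y,z:onplane(c,229+x/6.6,162+y/6.6,z).round(1)
print("legb foot",P(398,200,6),"top",P(388,158,72),"lega foot",P(167,187,6))
print("hinge",P(300,258,81),"tip",P(440,262,81),"armL tip",P(325,220,77),"nose",P(465,225,77))
print("plate", [P(*q,5) for q in [(112,133),(460,152),(105,235),(445,262)]])
from math import *
o=r.sense()["tool_pos"];a=-0.086
for n,x,y in [("hinge",113,30),("tip",113,-18)]:
    print(n,"expected",o[0]+x*cos(a)-y*sin(a),o[1]+x*sin(a)+y*cos(a))
```

```text
legb foot [607.   -8.5   6. ] top [607.9  -7.3  72. ] lega foot [612.2  81.5   6. ]
hinge [568.1  24.4  81. ] tip [566.6 -27.   81. ] armL tip [583.3  15.6  77. ] nose [581.4 -36.   77. ]
plate [array([634.1, 103.4,   5. ]), array([626.4, -32.5,   5. ]), array([593.4, 105.4,   5. ]), array([582.6, -26.8,   5. ])]
hinge expected 570.2755968459542 20.56055731901354
tip expected 566.1526834125774 -27.262048055650872
```

Emit:
arm_command(plan=[{"linear":[0.003,0.003,0.02],"twist":0},{"linear":[0,0,0.02],"twist":0},{"linear":[0,0,0.014],"twist":0},{"linear":[0,0,0],"twist":0},{"linear":[0,0,0],"twist":0}])

```text
clock: 6.6
tool_pos: [452.7, 4.2, 33.7]
eef_rot: [[-0.996, 0.087, 0.001], [0.087, 0.996, -0.0], [-0.001, 0.0, -1.0]]
wrist_force: [0.2, 0.3, -3.4]
finger_gap: 0.269
```

```bash
python3 d.py 552.7 -3.5 32 -0.085
```

```text
t 6.6 p [452.7   4.2  33.7] yaw -0.087 gap 0.269 F [ 0.2  0.3 -3.4]
tool lin [-100.3    1.     1.8] twist -0.002
```

Underside about 16 mm up, leg about 155 mm ahead and near y 0. Pushing in.

Emit:
arm_command(plan=[{"linear":[-0.008,0,0],"twist":0},{"linear":[-0.01,0,0],"twist":0},{"linear":[-0.01,0,0],"twist":0},{"linear":[-0.01,0,0],"twist":0},{"linear":[-0.01,0,0],"twist":0},{"linear":[-0.01,0,0],"twist":0},{"linear":[0,0,0],"twist":0}])

```text
clock: 7.48
tool_pos: [510.9, -0.5, 33.2]
eef_rot: [[-0.996, 0.087, 0.0], [0.087, 0.996, 0.0], [-0.0, 0.0, -1.0]]
wrist_force: [-0.9, 3.1, -3.4]
finger_gap: 0.27
```

Emit:
arm_command(plan=[{"linear":[-0.01,0,0],"twist":0},{"linear":[-0.01,0,0],"twist":0},{"linear":[-0.008,0,0],"twist":0},{"linear":[-0.006,0,0],"twist":0},{"linear":[0,0,0],"twist":0},{"linear":[0,0,0],"twist":0}])

```text
clock: 8.22
tool_pos: [544.0, -3.7, 33.3]
eef_rot: [[-0.996, 0.087, -0.0], [0.087, 0.996, -0.0], [0.0, -0.0, -1.0]]
wrist_force: [-0.4, 0.4, -4.9]
finger_gap: 0.265
```

```bash
python3 d.py 552.7 -3.5 32 -0.085
```

```text
t 8.225 p [544.   -3.7  33.3] yaw -0.0869 gap 0.265 F [-0.4  0.4 -4.9]
tool lin [-8.7  0.9  1.3] twist -0.0019
```

The gate's side force of about 3 N has gone, so it has probably snapped shut already. Pushing the last 8 mm, then checking.

Emit:
arm_command(plan=[{"linear":[-0.004,0,0],"twist":0},{"linear":[-0.004,0,0],"twist":0},{"linear":[0,0,0],"twist":0},{"linear":[0,0,0],"twist":0}])

```text
clock: 8.72
tool_pos: [552.0, -4.3, 33.2]
eef_rot: [[-0.996, 0.087, -0.0], [0.087, 0.996, 0.0], [0.0, -0.0, -1.0]]
wrist_force: [-0.0, 0.2, -4.0]
finger_gap: 0.265
```

```bash
python3 d.py 552.7 -3.5 24 -0.085
python3 - <<'E'
from h import *
o=[]
for n in ["scene","top"]:
    c=r.read_camera(n);u,v=map(int,proj(c,(630,-10,20)))
    f=c["frame"][v-45:v+45,u-30:u+30];o.append(cv2.resize(f,None,fx=6.6,fy=6.6,interpolation=cv2.INTER_CUBIC))
cv2.imwrite("pics/in1.png",np.hstack(o))
E
```

```text
t 8.725 p [552.   -4.3  33.2] yaw -0.0868 gap 0.265 F [-0.   0.2 -4. ]
tool lin [-0.6  0.9  9.2] twist -0.0018
```

View pics/in1.png

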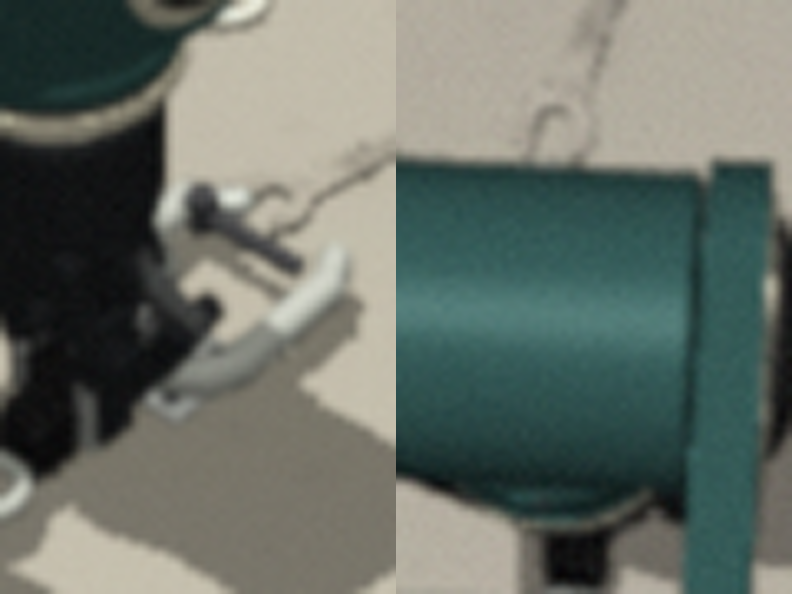

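Scene crop: the gate lies straight across the mouth from (200,205) to (298,268), so it is shut. The leg is hidden behind the gripper. Lowering, then releasing gently.

Emit:
arm_command(plan=[{"linear":[0,0,0.003],"twist":0},{"linear":[0,0,0.003],"twist":0},{"linear":[0,0,0.003],"twist":0},{"linear":[0,0,0],"twist":0},{"linear":[0,0,0],"twist":0}])

```text
clock: 9.45
tool_pos: [552.1, -4.3, 24.4]
eef_rot: [[-0.996, 0.087, 0.0], [0.087, 0.996, -0.0], [-0.0, -0.0, -1.0]]
wrist_force: [-0.1, 0.1, -4.2]
finger_gap: 0.266
```

Emit:
arm_command(plan=[{"linear":[0,0,0],"twist":0},{"linear":[0,0,0],"twist":0},{"linear":[0,0,0],"twist":0},{"linear":[0,0,0],"twist":0}], gripper=0.055)

```text
clock: 9.95
tool_pos: [552.1, -4.3, 24.4]
eef_rot: [[-0.996, 0.087, 0.0], [0.087, 0.996, -0.0], [-0.0, -0.0, -1.0]]
wrist_force: [-0.2, 0.3, 0.1]
finger_gap: 0.65
```

```bash
python3 d.py 552.7 -3.5 24 -0.085
```

```text
t 9.95 p [552.1  -4.3  24.4] yaw -0.0868 gap 0.65 F [-0.2  0.3  0.1]
tool lin [-0.5  0.9  0.4] twist -0.0018
```

Released. Lifting straight up, then back and to the left out of the camera's view.

Emit:
arm_command(plan=[{"linear":[0,0,-0.02],"twist":0},{"linear":[0,0,-0.04],"twist":0},{"linear":[0,0,-0.05],"twist":0},{"linear":[0,0,-0.05],"twist":0},{"linear":[0.03,0.03,-0.02],"twist":0},{"linear":[0.03,0.05,0],"twist":0},{"linear":[0.02,0.055,0],"twist":0},{"linear":[0.01,0.055,0],"twist":0}])

```text
clock: 10.95
tool_pos: [477.9, 194.3, 206.4]
eef_rot: [[-0.996, 0.087, 0.002], [0.087, 0.996, 0.001], [-0.002, 0.001, -1.0]]
wrist_force: [0.8, -0.4, 0.5]
finger_gap: 0.645
```

Emit:
arm_command(plan=[{"linear":[0,0.05,0],"twist":0},{"linear":[0,0.04,0],"twist":0},{"linear":[0,0.03,0],"twist":0},{"linear":[0,0,0],"twist":0},{"linear":[0,0,0],"twist":0}])

```text
clock: 11.58
tool_pos: [489.2, 312.0, 205.2]
eef_rot: [[-0.996, 0.087, 0.001], [0.087, 0.996, 0.0], [-0.001, 0.0, -1.0]]
wrist_force: [-0.2, -0.2, -0.5]
finger_gap: 0.645
```

Run:
```python
from h import *
o=[]
for n in ["scene","top"]:
    c=r.read_camera(n);u,v=map(int,proj(c,(590,-10,20)))
    f=c["frame"][v-45:v+45,u-30:u+30];o.append(cv2.resize(f,None,fx=6.6,fy=6.6,interpolation=cv2.INTER_CUBIC))
cv2.imwrite("pics/fin.png",np.hstack(o))
```

```text
(no output)
```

View pics/fin.png

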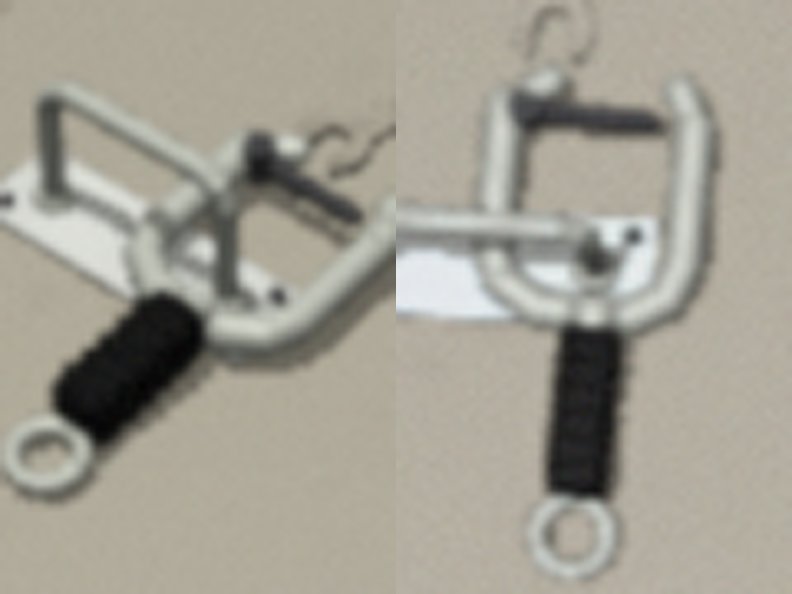

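In both views leg_b stands inside the bay (top crop (597,255)). The gate is shut straight across the mouth, (520,108) to (660,122), and the hook lies on the plate and bench with the arm clear.

```bash
python3 -c "
from bench import r
print(r.sign_off(), r.sense()['clock'])"
```

```text
the job is handed in; nothing more can be done
the job is handed in; nothing more can be done
```

The grey snap hook is clipped to leg_b, the ring's right-hand leg. I picked it up by its grip, pushed the gate past the leg, lowered it to about 6–7 mm above the bench, let go and backed the arm away. I handed the job in at about 11.7 s, well inside the 43 s limit.

The last pictures, top and scene, show the leg inside the bay and the gate shut straight across the mouth. The hook lies at rest, partly on the 5 mm ring plate, with the robot clear. The highest wrist force I read was about 6 N, when the fingers closed. From the arm's position the leg sits at about hook x 56, within the 53–58 asked for.

The two views put the leg's position within 2–4 mm of each other and the ring's angle within about 0.04 rad. I left both as they were, being within tolerance. No check failed.

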